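# Hang the serving turner up in the tasting stand's display case

## Task

Hang the slotted serving turner up by its loop on the hook deep inside the clear display case. The case is low, so it has to go in loop first and tilted, under the roof and over the hook's tip. Leave it hanging still, and leave the other things on the stand, in and around the case, where they are.

Things in the scene. Friction and masses are not known exactly. Their poses are not given: they have to be found in the camera images.
- turner: slotted serving turner, 224 mm long, 0.1 kg, lying flat on the table right of the case, loop away from the robot. x runs along it to the loop, z up out of its upper face. Origin under the handle (its grip point), 130 mm from the loop's inner end. Handle x = -18 to 90, 20 wide, z 0 to 14. Shank 14 wide, x = -47 to -18. Blade x = -88 to -40, 70 wide, z 0 to 3. Centre of mass near the origin
- turner_loop (a point): inner edge of the outer end of the turner's hanging loop (6 mm round steel wire, hole about 33 mm wide and 40 mm long, centre plane at mid handle thickness, z = 7), at (130, 0, 7) mm in the turner's frame; this point rests on the hook's seat when hung
- hook: steel utensil hook of 8 mm round bar, clipped on the rail along the far wall of the case. Its x axis points away from the opening (into the far wall), z up. Origin on the rail's face at the height of the seat. The bar leaves the rail toward the opening (-x), has its low point at the seat, then turns up to the tip
- hook_seat (a point): top of the hook's bar at its low point, 22 mm out from the rail face, 265 mm above the table
- hook_tip (a point): top end of the hook's upturned tip, 19 mm nearer to the opening than the seat and 17 mm higher
- display_case: fixed counter-top case, aluminium frame, clear acrylic: 155 mm deep (x), 400 wide (y), 346 high, walls 4, corner posts 12 square, floor 12 thick, roof underside 342 above the table. Origin at the centre of its underside, x away from the robot. Open on the whole -x side. A low board of food, 37 mm high over the table, is fixed in the middle of its floor
- case_opening (a point): middle of the lower edge of the 12 mm square rail over the case's open side, 334 mm above the table, at the front face, 77.5 mm before the case's origin. The hook's seat lies 123 mm farther in and up to 70 mm left or right of it
- ramekin_a: white ramekin, 64 mm wide, 30 mm high, loose on the case's floor near its right end (-y); leave it
- ramekin_b: the same near the left end (+y); leave it
- pick_cup: glass cup of wooden picks, 60 mm wide, 68 mm high over the picks, on the table before the case; leave it
- sauce_bowl: white sauce bowl, 90 mm wide, 38 mm high, on the table before the case; leave it
- serving_spoon: serving spoon without a loop, 200 mm long, lying on the table right of the turner; leave it
- mustard_jar: jar 64 mm wide, 85 mm high, on the table left of the case's open side; leave it
- product_box: cardboard box 70 x 100 x 45 mm, on the table between the turner and the cup; leave it
Things that resemble listed ones, but are neither listed nor needed, are in the scene too. Leave any orange look-alike of the turner alone.

How it is judged:
By the outcome, as a careful person would: the job done as asked, in the order asked, and still so for the second after the job is handed in, with the robot touching nothing.
It also fails if it takes over 46 s, if anything falls off the work surface, if the arm or the gripper's body presses on something with over 40 N, if the wrist force passes 120 N, or if a joint passes its speed limit or range.

## Robot

A 7-joint arm with a two-finger parallel gripper is mounted at the origin on the work surface. World frame = base frame: x ahead of the robot, y to its left, z up, the work surface at z = 0. Lengths are in m, angles in degrees, forces in N, time in s.
With the tool pointing down it reaches from about 0.35 to 0.9 m from the base axis. Payload 19.9 kg.
Tool frame: the origin (TCP) lies midway between the tips of the shut fingers; the grasp point (between the pads) lies 19 mm behind it; z points along the fingers, y is the line along which they close (so a half turn about z gives the same grasp; the last joint's range is limited). The gripper opens to 94 mm and grips with 3 to 60 N. Pads are 16 mm wide; open, the fingers measure 119 mm over their backs; the gripper's body (75 mm by 177 mm) begins 78 mm behind the grasp point.
Start: joints at [65.747, 23.915, -0.59, 92.452, 0.269, 63.638, -3.037], TCP at [0.233, -0.58, 0.205] pointing down, gripper open.
Joint ranges: [-161.28, 161.28], [-22.2, 115.67], [-73.04, 71.86], [3.21, 147.25], [-68.34, 248.33], [10.77, 114.83], [-161.83, 161.83]. Speed limits (degrees/s): [108.29, 108.29, 136.94, 136.94, 172.46, 172.46, 172.46].

## Interface

Orientations are given as a 3x3 rotation matrix whose columns are the frame's x, y, z axes.
In Python, from bench import manip gives the robot as it stands. Calls block until the motion is done:
- manip.move_pose(position, orientation): joint-space move of the TCP to a pose.
- manip.move_linear(position, speed=0.15, rotation=None): straight line of the TCP; rotation=None keeps the orientation; speed is the mean speed in m/s.
- manip.move_j(angles): joint-space move.
- manip.move_gripper(opening, strength=None): finger opening in m; strength is the grip in N (None keeps the last); returns when the fingers have stopped.
- manip.dwell(seconds).
- manip.ik(position, orientation): joint angles nearest the present ones, or None.
- manip.get_image(name): name is "scene" or "side" or "wrist"; returns a dict with "frame" (400x640x3 uint8, red, green, blue), "camera_matrix" (3x3 intrinsics, pixels), "distortion" ([k1, k2, p1, p2, k3] as OpenCV has them; the pictures are not rectified), "T" (4x4, takes a point from camera to world coordinates). Camera axes: x right, y up, looking along -z (the intrinsics and any distortion apply to the point x, -y, -z); pixel columns grow to the right and rows downward; lengths in m; the calibration is good to about 2 mm. A picture is of the moment at which its call begins. There is no depth.
A pose or a line that the arm cannot do raises manip.Unreachable and nothing moves.
- manip.hand_in(): hands the job in; it is judged then, once.
Trained networks look in a picture, given as the dict that the camera call returned (one of the last four; its "shot" number tells which), for a name from the list of things; names that differ only in an ending like _2 or _b are one class to them, and where a whole thing is asked for, a point or a joint stands for the part that bears it (a point fixed in the world has none). Each returns a list of dicts, best first, with "score" (0 to 1); they miss things now and then, are a little off and sometimes report something else, mostly with a low value. They report only what shows in the picture. A call takes as long as a camera call. They do not tell look-alikes from the thing itself.
- manip.look_for(target, picture): "at" ([x, y, z] in m, in world coordinates, good to about 4 mm: the middle of the surface that is visible of it).
- manip.silhouettes(target, picture): "pixels" (400x640 bool, what is visible of it).
Readings, each from a call of its own:
- manip.read_clock(): time.
- manip.read_q(): joint angles.
- manip.read_dq(): joint speeds.
- manip.read_joint_efforts(): joint torques, N m.
- manip.read_position(): TCP position.
- manip.read_tool_rot(): TCP orientation.
- manip.read_force(): force on the tool from outside, world axes, zero at the start.
- manip.read_ft_torque(): the same for the moment, N m.
- manip.read_grip_width(): finger opening in m.
- manip.read_grasp_force(): force on a finger pad.
Only numpy, scipy, OpenCV 4.12 (cv2) and the standard library are available. Lean on these libraries where they do the work, as an engineer would, in place of code of your own. Each camera call takes 0.05 s, during which the arm holds its last target. There are 200 camera calls.

## Working session

There is one attempt and no reset: what is moved stays moved. The work goes in short steps, each a Python script; the robot and the scene stay as the last script left them, time stands still between calls to the robot, and variables do not carry over. Pictures are saved under pics/ and viewed, at most 10 in all, crops included, and the job is handed in when it is done.

```bash
mkdir -p pics; ls; python3 - <<'E'
from bench import manip as m
import cv2,numpy as np
ims=[]
for c in ["scene","side"]:
    p=m.get_image(c); ims.append(p); cv2.imwrite(f"pics/{c}0.png",p["frame"][:,:,::-1])
    print(c,np.round(p["T"],3).tolist(),np.round(p["camera_matrix"],1).tolist(),p["distortion"])
    for t in ["turner","turner_loop","hook","hook_seat","hook_tip","display_case","case_opening","product_box","pick_cup","sauce_bowl","mustard_jar","serving_spoon","ramekin_a"]:
        try: print(t,[(np.round(d["at"],3).tolist(),round(d["score"],2)) for d in m.look_for(t,p)][:3])
        except Exception as e: print(t,e)
print(m.read_clock())
E
```

```text
pics
scene [[-0.76, -0.56, 0.331, 0.846], [0.65, -0.65, 0.393, 0.357], [-0.005, 0.513, 0.858, 1.162], [0.0, 0.0, 0.0, 1.0]] [[394.0, 0.0, 316.2], [0.0, 394.0, 200.8], [0.0, 0.0, 1.0]] [-0.02621496  0.          0.          0.          0.        ]
turner [([0.199, -0.331, 0.008], 0.69), ([0.394, -0.328, 0.005], 0.65)]
turner_loop [([0.202, -0.33, 0.007], 0.81), ([0.389, -0.33, 0.006], 0.52), ([0.661, 0.104, 0.343], 0.25)]
hook []
hook_seat [([0.421, -0.034, 0.032], 0.74)]
hook_tip [([0.417, -0.035, 0.036], 0.19)]
display_case [([0.659, 0.108, 0.348], 0.7)]
case_opening [([0.394, -0.326, 0.003], 0.63), ([0.662, 0.109, 0.345], 0.56), ([0.424, -0.135, 0.045], 0.16)]
product_box [([0.424, -0.133, 0.046], 0.58)]
pick_cup [([0.421, -0.035, 0.031], 0.6)]
sauce_bowl [([0.388, 0.202, 0.017], 0.88)]
mustard_jar [([0.497, 0.378, 0.085], 0.72)]
serving_spoon [([0.531, -0.55, 0.015], 0.64)]
ramekin_a []
side [[-0.781, 0.333, -0.529, -0.234], [-0.625, -0.432, 0.65, 0.791], [-0.012, 0.838, 0.545, 0.929], [0.0, 0.0, 0.0, 1.0]] [[456.9, 0.0, 316.2], [0.0, 456.9, 193.6], [0.0, 0.0, 1.0]] [-0.00692722  0.          0.          0.          0.        ]
turner [([0.442, -0.304, 0.004], 0.79)]
turner_loop [([0.442, -0.304, 0.005], 0.94)]
hook []
hook_seat []
hook_tip [([0.424, -0.136, 0.044], 0.57)]
display_case [([0.66, 0.063, 0.165], 0.89)]
case_opening [([0.663, 0.068, 0.163], 0.71)]
product_box [([0.426, -0.136, 0.045], 0.87)]
pick_cup [([0.415, -0.028, 0.036], 0.65)]
sauce_bowl [([0.413, 0.192, 0.026], 0.67)]
mustard_jar [([0.465, 0.388, 0.064], 0.65)]
serving_spoon [([0.594, -0.084, 0.032], 0.65), ([0.507, -0.549, 0.012], 0.62)]
ramekin_a [([0.642, 0.192, 0.028], 0.75), ([0.593, -0.082, 0.034], 0.66), ([0.441, -0.302, 0.006], 0.6)]
1.4
```

View pics/scene0.png

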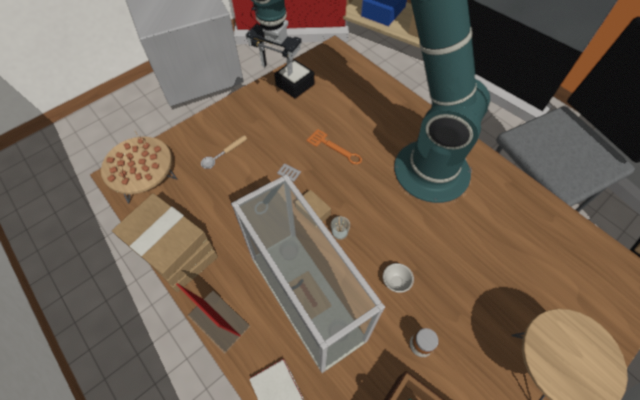

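View pics/side0.png

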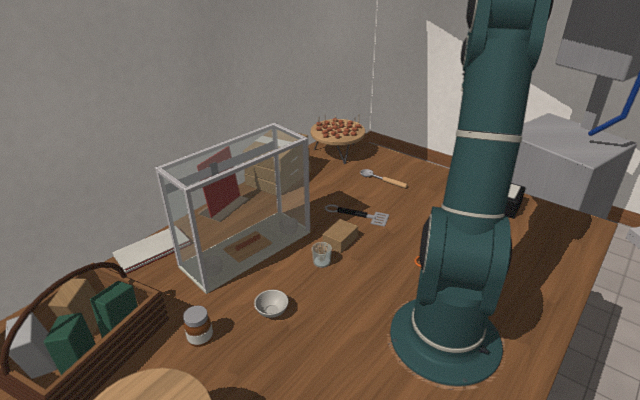

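The scene view shows the orange decoy at (335,147) and the black turner partly hidden by the case, with its blade at (288,172). In the side view the turner runs from its blade at (382,218) to its loop at (333,209), and the case spans (160–310, 125–290). I'll enlarge the case and the turner.

```bash
python3 - <<'E'
from bench import manip as m
import cv2,numpy as np
a=cv2.imread("pics/side0.png")
c1=cv2.resize(a[118:293,152:317],None,fx=3.4,fy=3.4,interpolation=cv2.INTER_CUBIC)
c2=cv2.resize(a[195:230,320:395],None,fx=3,fy=3,interpolation=cv2.INTER_CUBIC)
o=np.zeros((600,800,3),np.uint8); o[:c1.shape[0],:c1.shape[1]]=c1[:600]; o[:105,575:800]=c2
p=m.get_image("wrist"); T=np.array(p["T"]); R=m.read_tool_rot(); P=np.array(m.read_position())
w=cv2.resize(p["frame"][:,:,::-1],(224,140)); o[120:260,570:794]=w
cv2.imwrite("pics/c1.png",o)
print("cam in tool",np.round(np.array(R).T@T[:3,:3],3).tolist(),np.round(np.array(R).T@(T[:3,3]-P),3),np.round(p["camera_matrix"],1).tolist(),p["distortion"],np.round(R,3).tolist())
s=m.get_image("side")
for d in m.silhouettes("turner",s):
    v,u=np.nonzero(d["pixels"]); print(d["score"],len(u),u.min(),u.max(),v.min(),v.max())
    K=np.array(s["camera_matrix"]);D=np.array(s["distortion"]);T=np.array(s["T"])
    n=cv2.undistortPoints(np.c_[u,v].astype(float)[:,None],K,D)[:,0]
    dirs=np.c_[n[:,0],-n[:,1],-np.ones(len(n))]@T[:3,:3].T
    t=(0.006-T[2,3])/dirs[:,2]; X=T[:3,3]+t[:,None]*dirs
    r=cv2.minAreaRect((X[:,:2]*1000).astype(np.float32)); print(r,X.mean(0),cv2.boxPoints(r).tolist())
    q=X[:,:2]; ax=np.linalg.svd(q-q.mean(0))[2][0]; ax*=np.sign(ax[0]); k=(q-q.mean(0))@ax
    print("axis",ax,np.degrees(np.arctan2(ax[1],ax[0])),"loopend",q[k>k.max()-.02].mean(0),"handle",q[abs(k-k.mean())<.01].mean(0),k.min(),k.max())
E
```

```text
cam in tool [[0.0, 0.973, 0.233], [1.0, -0.0, 0.0], [0.0, 0.233, -0.973]] [ 0.067 -0.    -0.179] [[314.6, 0.0, 318.5], [0.0, 314.6, 199.6], [0.0, 0.0, 1.0]] [-0.00143114  0.          0.          0.          0.        ] [[0.928, 0.373, -0.0], [0.373, -0.928, 0.0], [-0.0, -0.0, -1.0]]
0.89 385 336 388 207 224
((456.2589111328125, -300.8208312988281), (182.23634338378906, 70.63981628417969), 21.82744598388672) [ 0.44446333 -0.310388    0.006     ] [[358.54083251953125, -301.9119567871094], [384.80560302734375, -367.4874572753906], [553.9769897460938, -299.7297058105469], [527.7122192382812, -234.15420532226562]]
axis [0.96093112 0.27678762] 16.06857312095731 loopend [ 0.53638491 -0.28356265] handle [ 0.44525587 -0.31208883] -0.0762453766406761 0.10694658250582981
```

View pics/c1.png

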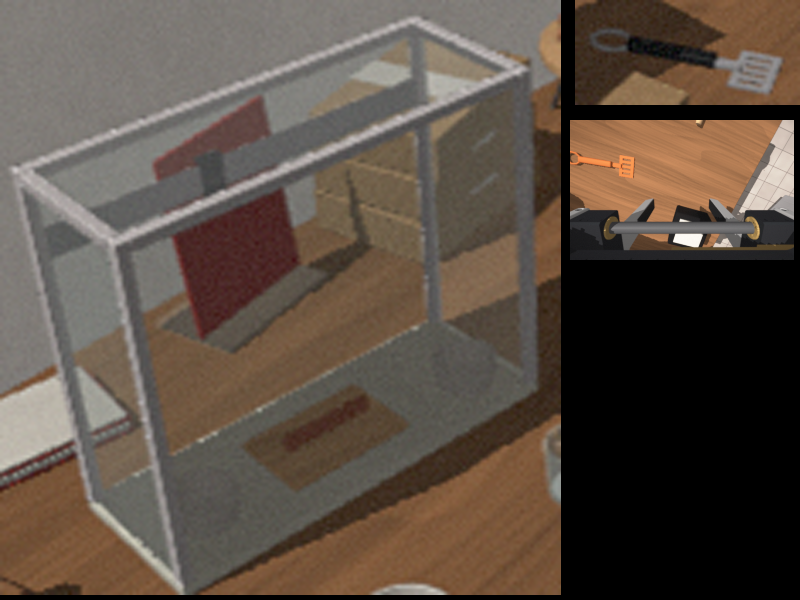

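The case crop shows its frame, the grey rail on the far wall, and the hook clip at full-frame pixel (214,168). The turner crop shows the loop at its left end. Next I'll fit the case pose from the corners, estimate the hook and check reach.

```bash
cat > h.py <<'E'
from bench import manip as m
import cv2,numpy as np
def proj(p,X):
    T=np.array(p["T"]);c=(np.atleast_2d(X)-T[:3,3])@T[:3,:3]; c=c*[1,-1,-1]
    return cv2.projectPoints(c,np.zeros(3),np.zeros(3),np.array(p["camera_matrix"]),np.array(p["distortion"]))[0][:,0]
def ray(p,uv):
    T=np.array(p["T"]);n=cv2.undistortPoints(np.atleast_2d(uv).astype(float)[:,None],np.array(p["camera_matrix"]),np.array(p["distortion"]))[:,0]
    return T[:3,3],np.c_[n[:,0],-n[:,1],-np.ones(len(n))]@T[:3,:3].T
def hit(p,uv,pt,nrm):
    o,d=ray(p,uv); t=((np.asarray(pt)-o)@nrm)/(d@nrm); return o+t[:,None]*d
def rot(yaw,pitch):  # pitch 0: tool down, tool x along yaw; 90: tool horizontal, tool x up
    c,s=np.cos(np.radians(yaw)),np.sin(np.radians(yaw)); a=np.radians(pitch)
    f=np.array([c,s,0]);u=np.array([0,0,1.])
    x=f*np.cos(a)+u*np.sin(a); z=f*np.sin(a)-u*np.cos(a)
    return np.c_[x,np.cross(z,x),z]
E
python3 - <<'E'
from h import *
from scipy.optimize import least_squares
p=m.get_image("side")
cr=np.array([[418,18],[528,68],[115,243],[13,170],[187,592],[535,390],[90,503]])/3.4+[152,118]-0.35
W=np.array([[1,-1,1],[-1,-1,1],[-1,1,1],[1,1,1],[-1,1,0],[-1,-1,0],[1,1,0]])*[.0775,.2,.346]
def X(q):
    c,s=np.cos(q[2]),np.sin(q[2]); return W@np.array([[c,s,0],[-s,c,0],[0,0,1]])+[q[0],q[1],0]
r=least_squares(lambda q:(proj(p,X(q))-cr).ravel(),[.66,.065,0],loss='soft_l1')
print("case",r.x,np.degrees(r.x[2]),np.round((proj(p,X(r.x))-cr),1).tolist())
x,y,a=r.x; f=np.array([np.cos(a),np.sin(a),0])
h=hit(p,[[213.5,169]],np.array([x,y,0])+.0665*f,f)[0]; print("hook clip",h,"local y",(h-[x,y,0])@[-f[1],f[0],0])
seat=h-f*((h-[x,y,0])@f-.0455); seat[2]=.265; print("seat",seat)
yaw=np.degrees(a)
for pi in (90,80,70,60):
  for d in (0,-.1,-.2,-.3):
    for z in (.17,.2,.235): print(pi,d,z,(lambda j:None if j is None else np.round(j,0).tolist())(m.ik(list(seat[:2]+f[:2]*(.01+d))+[z],rot(yaw,pi))))
E
```

```text
case [ 0.64251624  0.06191657 -0.13514487] -7.7432306172532925 [[-0.4, -1.5], [1.2, -0.6], [-0.1, 0.0], [-0.7, -1.3], [-0.6, 1.3], [1.3, -0.6], [0.1, 0.7]]
hook clip [0.71362984 0.09134629 0.2771585 ] local y 0.03874278767765805
seat [0.69282132 0.0941757  0.265     ]
90 0 0.17 [-61.0, 58.0, 41.0, 131.0, 141.0, 69.0, 63.0]
90 0 0.2 [-60.0, 53.0, 41.0, 132.0, 143.0, 68.0, 67.0]
90 0 0.235 [-51.0, 41.0, 30.0, 132.0, 145.0, 70.0, 80.0]
90 -0.1 0.17 [-64.0, 54.0, 30.0, 141.0, 132.0, 78.0, 66.0]
90 -0.1 0.2 [-63.0, 47.0, 30.0, 142.0, 134.0, 77.0, 71.0]
90 -0.1 0.235 [-62.0, 40.0, 30.0, 143.0, 136.0, 76.0, 77.0]
90 -0.2 0.17 None
90 -0.2 0.2 None
90 -0.2 0.235 None
90 -0.3 0.17 None
90 -0.3 0.2 None
90 -0.3 0.235 None
80 0 0.17 [-33.0, 38.0, 10.0, 131.0, 146.0, 67.0, 91.0]
80 0 0.2 [-24.0, 33.0, -1.0, 131.0, 145.0, 67.0, 99.0]
80 0 0.235 [-15.0, 28.0, -11.0, 131.0, 144.0, 65.0, 107.0]
80 -0.1 0.17 [-43.0, 36.0, 10.0, 142.0, 138.0, 75.0, 87.0]
80 -0.1 0.2 [-33.0, 30.0, -1.0, 142.0, 137.0, 74.0, 96.0]
80 -0.1 0.235 [-24.0, 24.0, -11.0, 142.0, 136.0, 72.0, 103.0]
80 -0.2 0.17 None
80 -0.2 0.2
[... 379 characters left out ...]
5 [15.0, 22.0, -52.0, 139.0, 128.0, 64.0, 124.0]
70 -0.2 0.17 None
70 -0.2 0.2 None
70 -0.2 0.235 None
70 -0.3 0.17 None
70 -0.3 0.2 None
70 -0.3 0.235 None
60 0 0.17 [-3.0, 26.0, -21.0, 126.0, 131.0, 42.0, 123.0]
60 0 0.2 [-12.0, 21.0, -11.0, 126.0, 128.0, 36.0, 123.0]
60 0 0.235 [-30.0, 17.0, 10.0, 125.0, 125.0, 28.0, 123.0]
60 -0.1 0.17 [-1.0, 21.0, -31.0, 137.0, 126.0, 50.0, 121.0]
60 -0.1 0.2 [-20.0, 14.0, -11.0, 137.0, 123.0, 41.0, 120.0]
60 -0.1 0.235 [-58.0, 10.0, 30.0, 137.0, 120.0, 32.0, 121.0]
60 -0.2 0.17 None
60 -0.2 0.2 [-52.0, 7.0, 10.0, 147.0, 113.0, 45.0, 118.0]
60 -0.2 0.235 [-62.0, -0.0, 20.0, 146.0, 105.0, 43.0, 129.0]
60 -0.3 0.17 None
60 -0.3 0.2 None
60 -0.3 0.235 None
```

The case fit is within about 1.5 px. It sits at (0.643, 0.062) with yaw −7.7°, and the hook is at local y +39 mm, inside the ±70 mm limit. Horizontal tool poses are reachable only near the seat, so the turner goes in tilted. I'll take wrist looks at the turner and, through the clear roof, at the hook.

```bash
python3 - <<'E'
from h import *
m.move_pose([.36,-.335,.24],rot(17,0))
p=m.get_image("wrist"); cv2.imwrite("pics/w1.png",p["frame"][:,:,::-1])
for t in ["turner","turner_loop"]: print(t,[(np.round(d["at"],4).tolist(),round(d["score"],2)) for d in m.look_for(t,p)])
for d in m.silhouettes("turner",p):
    v,u=np.nonzero(d["pixels"]); X=hit(p,np.c_[u,v],[0,0,.007],np.array([0,0,1.]))
    r=cv2.minAreaRect((X[:,:2]*1000).astype(np.float32)); print(d["score"],len(u),r,X.mean(0))
m.move_linear([.36,-.30,.45],.25)
m.move_pose([.60,.07,.43],rot(-7.7,0))
q=m.get_image("wrist"); cv2.imwrite("pics/w2.png",q["frame"][:,:,::-1])
for t in ["hook","hook_seat","hook_tip","display_case"]: print(t,[(np.round(d["at"],4).tolist(),round(d["score"],2)) for d in m.look_for(t,q)])
import pickle; pickle.dump((p,q),open("w.pkl","wb"))
print(m.read_clock(),m.read_q())
E
```

```text
turner [([0.2071, -0.3513, 0.0042], 0.7), ([0.4428, -0.3053, 0.0092], 0.57)]
turner_loop [([0.4375, -0.3064, 0.0072], 0.86), ([0.2102, -0.3487, 0.0043], 0.65)]
0.89 3304 ((466.4917907714844, -305.1719055175781), (194.59234619140625, 69.32911682128906), 16.952800750732422) [ 0.45234784 -0.30881488  0.007     ]
0.66 2059 ((211.85305786132812, -326.584228515625), (51.21778869628906, 164.53057861328125), 16.960865020751953) [ 0.21143114 -0.33925642  0.007     ]
hook []
hook_seat []
hook_tip []
display_case [([0.6467, 0.0607, 0.3478], 0.91)]
5.75 [  16.65357325   18.43637393  -35.97382236   74.70117896   10.72293408
   90.19129952 -115.60169432]
```

View pics/w1.png

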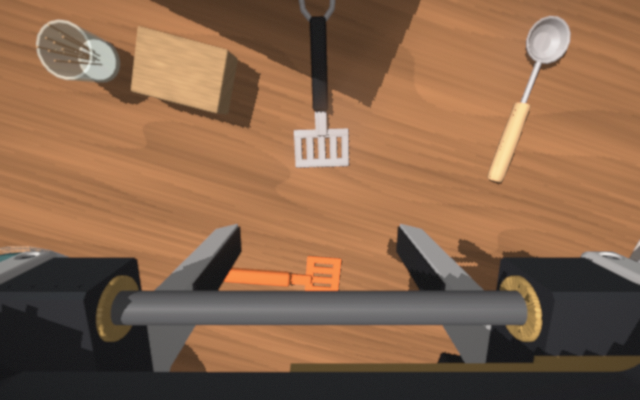

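View pics/w2.png

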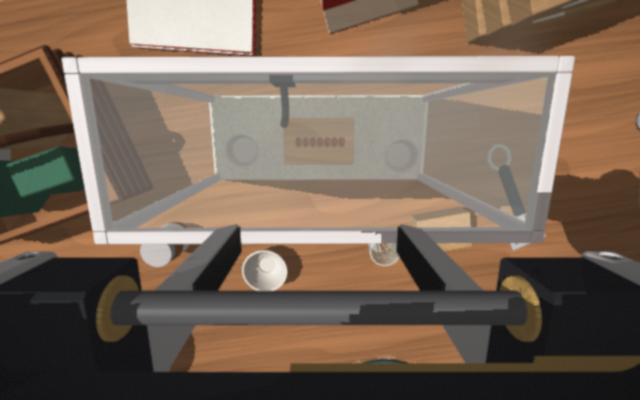

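In w1 the turner runs from its blade end at (321,167) through the handle at (320,110)–(318,17) to the loop at (317,5). In w2 the roof corners are at (63,58), (573,57), (545,242) and (95,243), and the hook bar runs from the rail at (283,80) to its tip at (285,124).

```bash
python3 - <<'E'
from h import *
import pickle
from scipy.optimize import least_squares
p,q=pickle.load(open("w.pkl","rb")); s=m.get_image("side")
# turner
U=np.array([[321,167],[321,128],[320,110],[318.3,17]]); Z=[.003,.003,.010,.012]; L=[-.088,-.040,-.018,.090]
X=np.array([hit(p,[u],[0,0,z],np.array([0,0,1.]))[0] for u,z in zip(U,Z)]); print(np.round(X,4).tolist())
# silhouette-based handle axis
d=max(m.silhouettes("turner",p) if 0 else [{"score":0}],key=lambda d:d["score"])
f=least_squares(lambda v:(X[:,:2]-(v[:2]+np.outer(L,[np.cos(v[2]),np.sin(v[2])]))).ravel(),[.45,-.31,.28])
print("turner",f.x,np.degrees(f.x[2]),np.round(f.fun*1000,1))
W=np.array([[1,-1,1],[-1,-1,1],[-1,1,1],[1,1,1],[-1,1,0],[-1,-1,0],[1,1,0]])*[.0775,.2,.346]
cs=np.array([[418,18],[528,68],[115,243],[13,170],[187,592],[535,390],[90,503]])/3.4+[152,118]-0.35
cq=np.array([[573,57],[545,242],[95,243],[63,58]])
def P(v,W):
    c,n=np.cos(v[2]),np.sin(v[2]); return W@np.array([[c,n,0],[-n,c,0],[0,0,1]])+[v[0],v[1],0]
for nm,fn in (("q",lambda v:(proj(q,P(v,W[:4]))-cq).ravel()),("both",lambda v:np.r_[(proj(q,P(v,W[:4]))-cq).ravel(),(proj(s,P(v,W))-cs).ravel()])):
    r=least_squares(fn,[.64,.06,-.13],loss='soft_l1'); print(nm,r.x,np.degrees(r.x[2]),np.round(fn(r.x).reshape(-1,2),1).tolist())
v=r.x; y=least_squares(lambda w:(proj(q,P(v,np.array([[.0265,w[0],.278],[.0455,w[0],.265]])))-[[285,122],[284.5,102]])[:,0],[.038]).x[0]
print("hook y",y,"pred tip/seat px",proj(q,P(v,np.array([[.0265,y,.282],[.0455,y,.265],[.0675,y,.28]]))),"seat",P(v,np.array([[.0455,y,.265]])))
print("side pred of clip",proj(s,P(v,np.array([[.0675,y,.28]]))))
E
```

```text
[[0.3721, -0.3354, 0.003], [0.4203, -0.3206, 0.003], [0.441, -0.3129, 0.01], [0.5403, -0.2804, 0.012]]
turner [ 0.45670909 -0.30796836  0.31728116] 18.178871403420576 [-1.   0.   1.6 -0.2  1.4  0.7 -1.9 -0.5]
q [ 0.64016737  0.06276658 -0.13288535] -7.613769513293369 [[4.6, -0.8], [-0.4, 2.1], [0.1, 2.0], [-1.3, -0.6]]
both [ 0.64038639  0.0627987  -0.13309374] -7.625709474214339 [[4.6, -1.1], [-0.4, 2.0], [-0.0, 1.7], [-1.4, -0.9], [-0.2, -1.3], [1.5, -0.4], [0.3, 0.5], [-0.5, -0.8], [-0.2, 1.9], [1.6, -0.3], [0.3, 1.2]]
hook y 0.03576798858956645 pred tip/seat px [[283.92740479 124.18464907]
 [285.16921692 105.55462427]
 [283.0006656   81.43036997]] seat [[0.69023044 0.09221246 0.265     ]]
side pred of clip [[214.28631143 168.02589802]]
```

The two views agree to within a few mm: seat at (0.690, 0.092, 0.265), yaw −7.6°. Before picking, I'll fit a kinematic model from IK samples, so I can check the joint-space motion of the tight insertion.

```bash
cat > kin.py <<'E'
import numpy as np
from scipy.spatial.transform import Rotation as R
from scipy.optimize import least_squares
def fk(v,q,all=False):
    """v: 7x(w3,p3) axes at zero, then home rotvec, pos"""
    A=v[:42].reshape(7,6); r=np.eye(3); t=np.zeros(3); pts=[]
    for a,qi in zip(A,np.radians(q)):
        w=a[:3]/np.linalg.norm(a[:3]); pts.append(r@a[3:]+t)
        Q=R.from_rotvec(w*qi).as_matrix(); t=t+r@(a[3:]-Q@a[3:]); r=r@Q
    Rt=r@R.from_rotvec(v[42:45]).as_matrix(); pt=r@v[45:48]+t
    return (Rt,pt,pts) if all else (Rt,pt)
E
python3 - <<'E'
from h import *
from kin import *
t0=m.read_clock(); S=[]
rng=np.random.default_rng(0)
for i in range(400):
    P=rng.uniform([.35,-.35,.1],[.7,.3,.5]); Rm=rot(rng.uniform(-40,40),rng.uniform(-10,85))
    j=m.ik(P,Rm)
    if j is not None: S.append((np.array(j),P,Rm))
    if len(S)>=90: break
S.append((np.array(m.read_q()),np.array(m.read_position()),np.array(m.read_tool_rot())))
print(len(S),m.read_clock()-t0)
best=None
for s1 in (-1,1):
 for s3 in (-1,1):
  for s5 in (-1,1):
   for s7 in (-1,1):
    ax=[[0,0,s1],[0,1,0],[0,0,s3],[0,1,0],[0,0,s5],[0,1,0],[0,0,s7]]; z=[0,.3,.3,.75,.75,1.15,1.15]
    v0=np.r_[np.concatenate([np.r_[a,0,0,h] for a,h in zip(ax,z)]),[0,0,.1],[0,0,1.45]]
    def res(v,S):
        o=[]
        for q,P,Rm in S:
            r,t=fk(v,q); o+=[t-P,.3*(r-Rm).ravel()]
        return np.concatenate(o)
    for h in ([0,0,.1],[0,0,3.0]):
        v0[42:45]=h
        f=least_squares(lambda v:res(v,S[:25]),v0,max_nfev=25)
        if best is None or f.cost<best[0]: best=(f.cost,f.x)
    if best[0]<1e-5: break
f=least_squares(lambda v:res(v,S),best[1],max_nfev=60); np.save("kin.npy",f.x)
print(f.cost,abs(f.fun).max()); A=f.x[:42].reshape(7,6)
for a in A: print(np.round(a[:3]/np.linalg.norm(a[:3]),3),np.round(a[3:],3))
print(f.x[42:])
E
```

```text
91 0.0
3.675230135665336e-21 1.514849357064918e-11
[-0.  0. -1.] [-0.     0.     0.098]
[-0.  1.  0.] [ 0.    -0.393  0.289]
[-0.  0. -1.] [-0.    -0.014  0.359]
[-0.  1.  0.] [ 0.    -1.072  0.791]
[-0.  0. -1.] [ 0.    -0.03   0.821]
[0. 1. 0.] [0.    1.434 1.261]
[-0.  0. -1.] [ 0.    -0.031  0.688]
[ 8.08615526e-12 -3.38173714e-12  1.57079633e+00  9.01950222e-12
 -3.07501000e-02  1.59443518e+00]
```

The kinematic model is exact to about 1e-11. Next I'll plan a collision-checked joint path from pick to hang.

```bash
cat > plan.py <<'E'
from h import rot
from kin import *
V=np.load("kin.npy"); C=np.array([.6404,.0628,0]); yaw=-7.63
ca,sa=np.cos(np.radians(yaw)),np.sin(np.radians(yaw)); F=np.array([[ca,-sa,0],[sa,ca,0],[0,0,1]]) # case->world
seat=C+F@[.0455,.0358,.265]
LO=np.array([-161.28,-22.2,-73.04,3.21,-68.34,10.77,-161.83])+1.5; HI=np.array([161.28,115.67,71.86,147.25,248.33,114.83,161.83])-1.5
GX=.040; GZ=.003
tp=np.array([.4567,-.3080,0]); ty=18.2; tf=np.array([np.cos(np.radians(ty)),np.sin(np.radians(ty)),0]); grasp=tp+GX*tf+[0,0,GZ]
LP=np.array([.130-GX,0,-(.007-GZ)])
def looppose(d,z,pitch,yw=yaw):
    Rm=rot(yw,pitch); return seat+F@[d,0,z-.265]-Rm@LP,Rm
def solve(P,Rm,q0):
    f=least_squares(lambda q:np.r_[(fk(V,q)[1]-P)*10,(fk(V,q)[0]-Rm).ravel()*3,(q-q0)*1e-5],np.clip(q0,LO+.1,HI-.1),bounds=(LO,HI),x_scale=30,max_nfev=60)
    r,t=fk(V,f.x); return f.x if np.linalg.norm(t-P)<8e-4 and abs(r-Rm).max()<4e-3 else None
def box(c,h): return np.array([np.array(c)-h,np.array(c)+h])
W=F.T
def obj(x,y,r,h): c=W@(np.array([x,y,0])-C); return np.array([[c[0]-r,c[1]-r,0],[c[0]+r,c[1]+r,h]])
B=np.array([[[-.0775,-.2,.334],[-.0655,.2,.346]],[[-.0775,-.2,.342],[.0775,.2,.346]],[[.0735,-.2,0],[.0775,.2,.346]],[[.0675,-.2,.255],[.0775,.2,.31]],
 [[-.0775,-.2,0],[.0775,-.188,.346]],[[-.0775,.188,0],[.0775,.2,.346]],[[-.0775,-.2,0],[.0775,.2,.012]],[[-.04,-.06,0],[.04,.08,.037]],
 obj(.42,-.032,.032,.072),obj(.425,-.134,.06,.047),obj(.40,.198,.047,.04),obj(.48,.383,.034,.087),[[-3,-3,-1],[3,3,-.002]],[[.015,-.16,0],[.015,-.1,.042]]])
def seg(a,b,n): return np.linspace(a,b,n)
g=lambda xs,ys,zs:np.array([[x,y,z] for x in xs for y in ys for z in zs])
TURN=np.vstack([g(np.linspace(.05,.136,6),(-.019,0,.019),(.007,)),g(np.linspace(-.04,.05,5),(0,),(0,.014)),g((-.088,-.06,-.04),(-.035,0,.035),(.001,))])
TURN=np.c_[TURN[:,0]-GX,-TURN[:,1],-(TURN[:,2]-GZ)]
FING=g((-.01,.01),(-.06,-.03,.03,.06),(0,-.03,-.06,-.09)); BODY=g((-.0375,0,.0375),np.linspace(-.0885,.0885,6),(-.097,-.14,-.18,-.21))
def clear(q,turner=True):
    r,t,p=fk(V,q,True); sh,el,wr=np.array([0,0,.289]),None,None
    el=joint(q,3); wr=joint(q,5)
    sets=[(np.vstack([FING@r.T+t]),.003),(BODY@r.T+t,.004),(np.vstack([seg(wr,el,8)]),.075),(seg(wr,t,6)[:3],.065),(seg(el,sh,6)[:5],.085)]
    if turner: sets.append((TURN@r.T+t,.003))
    best=9
    for X,rad in sets:
        x=(X-C)@F; d=np.linalg.norm(np.maximum(0,np.maximum(B[:,0][:,None]-x,x-B[:,1][:,None])),axis=2); best=min(best,d.min()-rad)
    return best
def joint(q,i):
    A=V[:42].reshape(7,6).copy(); a=A[i,3:]*[1,0,1]; r=np.eye(3);t=np.zeros(3)
    for k in range(i):
        w=A[k,:3]/np.linalg.norm(A[k,:3]); Q=R.from_rotvec(w*np.radians(q[k])).as_matrix(); pk=A[k,3:]; t=t+r@(pk-Q@pk); r=r@Q
    return r@a+t
E
cat > go.py <<'E'
from plan import *; import pickle
rng=np.random.default_rng(1)
up=lambda h:(grasp+[0,0,h],rot(ty,0))
WP=[up(.06),up(0.003),up(.30),looppose(-.15,.30,57),looppose(-.075,.290,78),looppose(-.03,.290,82),looppose(-.001,.290,84),looppose(-.001,.262,87)]
sols=[]
for k,(P,Rm) in enumerate(WP):
    s=[]
    seeds=[rng.uniform(LO,HI) for _ in range(45)]+([x for x in sols[-1]] if sols else [])
    for q0 in seeds:
        q=solve(P,Rm,q0)
        if q is not None and all(np.abs(q-x).max()>4 for x in s): s.append(q)
    cl=[clear(q,k>2) for q in s]; print(k,len(s),np.round(sorted(cl)[-3:],3)); 
    s=[q for q,c in zip(s,cl) if c>(-.01 if k in(0,1) else 0)]; sols.append(s)
pickle.dump(sols,open("sols.pkl","wb"))
cost=[np.zeros(len(sols[0]))];bk=[]
cc={}
for k in range(1,len(WP)):
    D=np.array([[np.abs(b-a).max() for a in sols[k-1]] for b in sols[k]]); Pn=np.zeros_like(D)
    tot=D+cost[-1]
    for i,b in enumerate(sols[k]):
        for j in np.argsort(tot[i])[:25]:
            c=min(clear(sols[k-1][j]+u*(b-sols[k-1][j]),k>=3) for u in np.linspace(.15,.85,6)); cc[k,i,j]=c
            if c<(-.01 if k<3 else .002): tot[i,j]+=1000
            if tot[i,j]<500: break
    bk.append(tot.argmin(1)); cost.append(tot.min(1))
i=cost[-1].argmin(); path=[i]
for b in bk[::-1]: i=b[i]; path.append(i)
path=path[::-1]; Q=[sols[k][i] for k,i in enumerate(path)]; print(cost[-1].min())
for k,q in enumerate(Q): print(np.round(q,1),"cl",round(clear(q,k>2),3),"edge",round(cc.get((k,path[k],path[k-1]),9),3) if k else "", "wr",np.round(joint(q,5),2),"el",np.round(joint(q,3),2))
np.save("Q.npy",Q)
E
time OMP_NUM_THREADS=1 timeout 550 python3 go.py
```

```text
0 13 [0.036 0.036 0.036]
1 18 [0.005 0.005 0.005]
2 21 [0.094 0.094 0.094]
3 10 [0.034 0.034 0.034]
4 18 [0.043 0.043 0.043]
5 18 [0.033 0.033 0.033]
6 17 [0.019 0.019 0.019]
7 18 [0.004 0.004 0.004]
1242.5949762619605
[ -8.2  38.5  48.8 107.2 -36.8  51.5 -13.2] cl 0.036 edge  wr [ 0.52 -0.28  0.4 ] el [0.32 0.04 0.68]
[ -5.1  42.9  44.4 108.2 -41.2  46.3 -10. ] cl 0.005 edge 0.014 wr [ 0.52 -0.28  0.34] el [0.35 0.03 0.65]
[-16.1  22.1  58.1  93.9 -19.3  74.9 -26.5] cl 0.094 edge 0.035 wr [ 0.52 -0.27  0.64] el [0.19 0.05 0.75]
[ -4.2   1.3 -37.3 144.4 102.9  41.2 131.6] cl 0.034 edge -0.003 wr [0.2  0.13 0.39] el [ 0.   -0.    0.79]
[-23.8  27.9 -10.5 142.3 137.   73.7 100.8] cl 0.043 edge 0.029 wr [0.27 0.12 0.26] el [0.21 0.09 0.73]
[-22.3  33.1  -6.7 137.1 143.   76.1  99. ] cl 0.033 edge 0.034 wr [0.32 0.11 0.24] el [0.25 0.1  0.71]
[-18.8  35.8  -7.6 133.5 146.2  77.3  99.8] cl 0.019 edge 0.024 wr [0.35 0.11 0.23] el [0.28 0.09 0.7 ]
[-21.8  42.8  -4.  132.1 147.4  84.   95.1] cl 0.004 edge 0.008 wr [0.35 0.11 0.19] el [0.32 0.13 0.66]
real	1m21.191s
user	1m20.787s
sys	0m0.185s
```

```bash
cat > mid.py <<'E'
from plan import *
Q=np.load("Q.npy"); a,b=Q[2],Q[3]
import pickle; sols=pickle.load(open("sols.pkl","rb"))
def selfc(q):
    r,t=fk(V,q); X=np.vstack([TURN,FING,BODY])@r.T+t; d=np.hypot(X[:,0],X[:,1])-.13
    el,wr=joint(q,3),joint(q,5); U=np.linspace([0,0,.289],el,8); e=np.linalg.norm(X[:,None]-U,axis=2).min()-.1
    w=np.hypot(*wr[:2])-.2
    return min(d[X[:,2]<.4].min(initial=9),e,w+.05)
def edge(a,b,n=12): return min(min(clear(a+u*(b-a)),selfc(a+u*(b-a))) for u in np.linspace(0,1,n))
print("direct",edge(a,b,20),"ends",selfc(a),selfc(b))
rng=np.random.default_rng(2); best=(-9,)
def tm(a,b): return (np.abs(b-a)/[108,108,137,137,172,172,172]).max()
for it in range(3000):
    A=a if it%2 else a; Bq=sols[3][rng.integers(len(sols[3]))] if it%3==0 else b
    mid=A+(Bq-A)*rng.uniform(.2,.8)+rng.normal(0,[25,15,20,15,30,20,30]); mid=np.clip(mid,LO,HI)
    if min(clear(mid),selfc(mid))<.05: continue
    c=min(edge(A,mid,5),edge(mid,Bq,5),edge(Bq,Q[4],4))
    s=min(c,.06)-.01*(tm(A,mid)+tm(mid,Bq))
    if c>.02 and s>best[0]: best=(s,c,mid,Bq)
s,c,mid,Bq=best; print(c,edge(a,mid,25),edge(mid,Bq,25),edge(Bq,Q[4],25),tm(a,mid),tm(mid,Bq),tm(Bq,Q[4]),mid.round(1),Bq.round(1),fk(V,mid)[1])
Q2=np.vstack([Q[:3],[mid,Bq],Q[4:]]); np.save("Q2.npy",Q2)
E
OMP_NUM_THREADS=1 timeout 560 python3 mid.py; python3 - <<'E'
from plan import *; from h import m
Q2=np.load("Q2.npy"); q=np.array(m.read_q()); print(q.round(1),[round(min(clear(q+u*(Q2[0]-q),False) for u in [k/20]),3) for k in range(21)])
r=[.36,-.30,.45]; 
w=Q2[2]; print([round(clear(q+k/12*(w-q),False),3) for k in range(13)])
E
```

```text
direct -0.003 ends 0.30409161724600486 0.09480902858111305
0.029717776727518744 0.07785729703279362 0.01823454050813272 0.02859911668028436 0.39595287074763186 0.52316389490272 0.2470899181198471 [ -7.2  -5.7  12.2 136.8  38.2  68.   41.6] [ -4.2   1.3 -37.3 144.4 102.9  41.2 131.6] [ 0.22216427 -0.24000223  0.20972017]
[  16.6   18.4  -36.    74.7   10.7   90.2 -115.6] [np.float64(0.081), np.float64(0.051), np.float64(0.021), np.float64(-0.003), np.float64(-0.003), np.float64(-0.003), np.float64(-0.004), np.float64(-0.004), np.float64(-0.004), np.float64(-0.015), np.float64(-0.037), np.float64(-0.056), np.float64(-0.065), np.float64(-0.052), np.float64(-0.03), np.float64(-0.009), np.float64(-0.004), np.float64(0.003), np.float64(0.027), np.float64(0.022), np.float64(0.036)]
[np.float64(0.081), np.float64(0.055), np.float64(0.031), np.float64(0.01), np.float64(-0.003), np.float64(0.003), np.float64(-0.003), np.float64(-0.003), np.float64(-0.003), np.float64(0.017), np.float64(0.047), np.float64(0.066), np.float64(0.094)]
```

```bash
python3 - <<'E'
from plan import *; from h import m,cv2
Q=np.load("Q2.npy")
m.move_linear([.46,-.25,.48],.3)
q=np.array(m.read_q()); c=min(clear(q+u*(Q[2]-q),False) for u in np.linspace(0,1,25)); print("clr",c,q.round(1))
if c<.01: raise SystemExit
m.move_j(list(Q[2])); m.move_j(list(Q[0]))
m.move_gripper(.06); m.move_linear(list(grasp),.1)
print(m.read_position(),m.read_force())
m.move_gripper(0.0,40); print("w",m.read_grip_width(),m.read_grasp_force())
q=np.array(m.read_q()); m.move_linear(list(grasp+[0,0,.06]),.1)
m.move_j(list(Q[2])); print("w",m.read_grip_width(),m.read_grasp_force(),m.read_position(),m.read_clock(),np.array(m.read_q()).round(1))
p=m.get_image("wrist"); cv2.imwrite("pics/w3.png",p["frame"][:,:,::-1])
E
```

```text
clr 0.09397543254811316 [ 45.8   7.1 -23.7  80.1   2.8  93.3 -75.2]
[ 0.49471615 -0.29583938  0.00317459] [-0.26133153 -0.83717303  0.39586421]
w 0.019532919280812716 39.99290585517883
w 0.019670150422445 39.991766810417175 [ 0.49462362 -0.29479183  0.30136651] 13.575 [-16.1  22.2  58.1  94.  -19.4  74.8 -26.5]
```

View pics/w3.png

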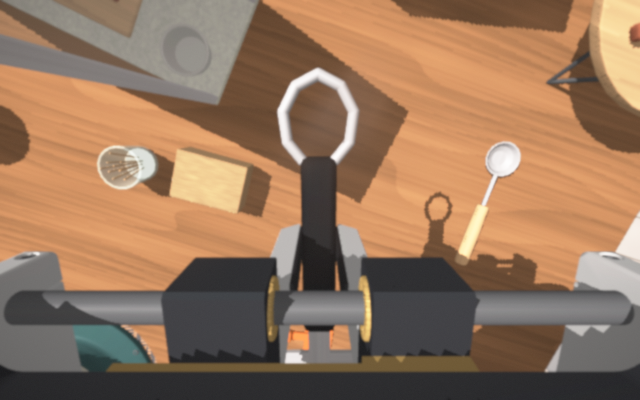

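The turner is held 19.6 mm wide at 40 N. The loop's outer end is at (318,69), its inner edge at (318,79), and the handle ends at (318,157). I'll use these to correct the in-hand offset, then do the reconfiguration and approach.

```bash
python3 - <<'E'
from plan import *; from h import *
Q=np.load("Q2.npy")
p=m.get_image("wrist"); r=np.array(m.read_tool_rot());t=np.array(m.read_position())
for nm,u in (("outer",[318,69]),("inner",[318,79]),("hend",[318,157])):
    X=hit(p,[u],t+r@[0,0,-.004],r[:,2])[0]; print(nm,((X-t)@r).round(4))
print("pred px",proj(p,np.array([t+r@[.09,0,-.004],t+r@[.05,0,-.011]])))
m.move_j(list(Q[3])); m.move_j(list(Q[4]))
print(m.read_clock(),m.read_position(),fk(V,Q[4])[1],m.read_grip_width())
s=m.get_image("side"); cv2.imwrite("pics/s2.png",cv2.resize(s["frame"][60:310,100:420,::-1],None,fx=2.4,fy=2.4))
E
```

```text
outer [ 0.0953 -0.0007 -0.004 ]
inner [ 0.0904 -0.0007 -0.004 ]
hend [ 0.0497 -0.0007 -0.004 ]
pred px [[319.27912923  79.77583529]
 [319.22000498 157.81227506]]
16.4 [0.49659984 0.1175119  0.22235833] [0.49632007 0.11822097 0.22234107] 0.019590781146395803
```

View pics/s2.png

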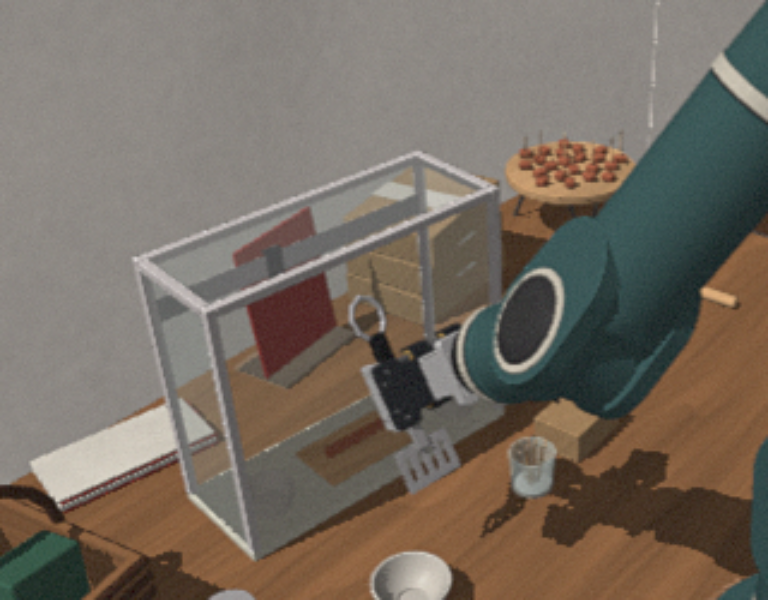

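The approach pose is as planned: the loop is tilted at the opening and nothing is touched. I'll move to just before the tip and check alignment with the wrist camera.

```bash
python3 - <<'E'
from plan import *; from h import *
Q=np.load("Q2.npy")
m.move_j(list(Q[5])); print(m.read_clock(),m.read_position(),fk(V,Q[5])[1],m.read_force())
p=m.get_image("wrist"); cv2.imwrite("pics/w4.png",p["frame"][:,:,::-1])
print(proj(p,np.array([seat,seat+F@[-.019,0,.017],seat+F@[.022,0,.01]])).round(1).tolist())
r=np.array(m.read_tool_rot());t=np.array(m.read_position()); print(proj(p,np.array([t+r@[.09,0,-.004]])))
E
```

```text
17.2167 [0.60098777 0.10392196 0.20109874] [0.60124617 0.10416487 0.20113567] [-0.2497015   0.49334949 -0.37434296]
[[318.3, 105.1], [318.3, 84.3], [318.3, 88.3]]
[[319.03440399  77.48839087]]
```

View pics/w4.png

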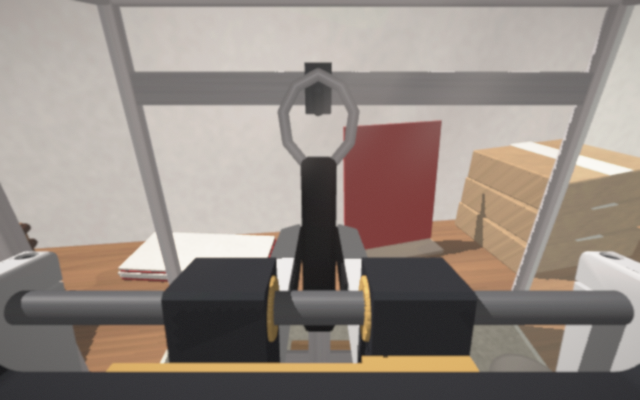

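The hook clip at (318,64–114) sits centred in the loop, and its bottom edge matches my prediction. Now over the tip and down in small steps while watching the force.

```bash
python3 - <<'E'
from plan import *; from h import *
Q=np.load("Q2.npy")
for k in (6,7):
    m.move_j(list(Q[k])); print(k,np.array(m.read_force()).round(2),m.read_clock())
f0=np.array(m.read_force()); q=np.array(m.read_q())
for z,pi in ((.279,85),(.271,86.5),(.267,87),(.2655,87),(.264,87),(.2625,87),(.261,87)):
    P,Rm=looppose(-.001,z,pi); q2=solve(P,Rm,q)
    if q2 is None or abs(q2-q).max()>12: print("bad",z,q2); break
    m.move_j(list(q2)); q=q2; f=np.array(m.read_force()); print(z,(f-f0).round(2),m.read_clock())
    if (f-f0)[2]>2.5 or np.linalg.norm(f-f0)>12: break
s=m.get_image("side"); w=m.get_image("wrist")
o=np.zeros((600,800,3),np.uint8); o[:400,:480]=cv2.resize(s["frame"][110:300,150:378,::-1],(480,400)); o[:400,480:]=cv2.resize(w["frame"][20:270,218:418,::-1],(320,400)); cv2.imwrite("pics/x5.png",o[:400])
E
```

```text
6 [-0.56 -0.15 -0.97] 17.5833
7 [-0.02  0.75 -0.99] 17.8417
0.279 [-0.77 -0.52 -0.03] 18.0917
0.271 [0.68 0.12 0.21] 18.3417
0.267 [ 0.54 -1.12  0.07] 18.5917
0.2655 [ 0.03 -0.89  4.53] 18.8417
```

View pics/x5.png

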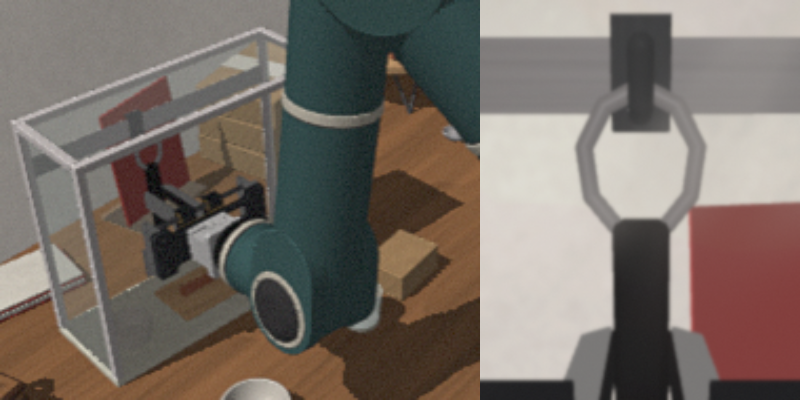

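The wrist crop shows the loop wire behind the hook's upturned tip and resting on the seat, with 4.5 N contact at the expected height. I'll release and back out.

```bash
python3 - <<'E'
from plan import *; from h import *
m.move_gripper(.024,10); m.dwell(.5); m.move_gripper(.055)
t=np.array(m.read_position()); Rm=np.array(m.read_tool_rot()); q=np.array(m.read_q())
for s in (.02,.045,.07,.095):
    q2=solve(t-Rm[:,2]*s,Rm,q)
    if q2 is None or abs(q2-q).max()>15 or clear(q2,False)<0: print("bad",s,q2); break
    m.move_j(list(q2)); q=q2
print(m.read_clock(),m.read_position(),np.array(m.read_force()).round(2))
m.dwell(1)
w=m.get_image("wrist"); m.dwell(.4); w2=m.get_image("wrist"); s=m.get_image("side")
d=np.abs(w["frame"].astype(int)-w2["frame"]).max(2); print("diff",(d>40).sum())
o=np.zeros((400,800,3),np.uint8); o[:,:400]=cv2.resize(s["frame"][100:300,150:350,::-1],(400,400)); o[:250,400:]=cv2.resize(w2["frame"][:,:,::-1],(400,250)); cv2.imwrite("pics/x6.png",o); print(m.read_clock())
E
```

```text
21.425 [0.59476326 0.10530113 0.18022926] [ 0.85 -0.28 -1.28]
diff 0
22.975
```

View pics/x6.png

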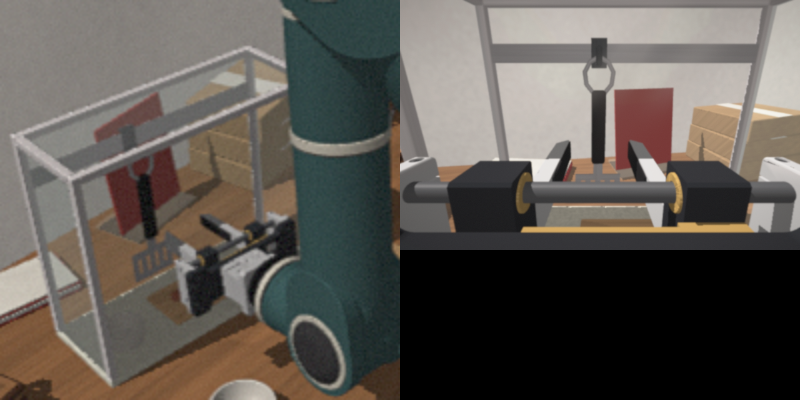

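The turner hangs straight and still on the hook, two frames 0.4 s apart show no change, and the gripper is clear of it.

```bash
python3 -c "
from bench import manip as m
m.dwell(1); print(m.hand_in())"
```

```text
the job is handed in; nothing more can be done
None
```

The turner is hanging still by its loop on the hook inside the case, the gripper is clear of it, and the job was handed in at about 24 s; I saw nothing else moved in the pictures, but did not re-measure the other items.

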